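# Hook the marking rule onto the corner of a seedling tray

## Robot

A 6-joint arm with a two-finger parallel gripper is mounted at the origin on the work surface. World frame = base frame: x ahead of the robot, y to its left, z up, the work surface at z = 0. Lengths are in m, angles in rad, forces in N, time in s.
With the tool pointing down it reaches from about 0.375 to 0.825 m from the base axis. Payload 5.5 kg.
Tool frame: the origin (TCP) lies at the very end of the fingers, on their centre line; the grasp point (between the pads) lies 19 mm behind it; z points along the fingers, y is the line along which they close (so a half turn about z gives the same grasp; the last joint's range is limited). The gripper opens to 85 mm and grips with 20 to 120 N. Pads are 22 mm wide; open, the fingers measure 114 mm over their backs; the gripper's body (76 mm by 85 mm) begins 54 mm behind the grasp point. The pads swing forward as they close: fully open they stand 13 mm farther back than shut.
Start: joints at [1.343, 0.314, -0.047, 1.21, 0, 1.571], TCP at [0.135, 0.584, 0.231] pointing down, gripper open.
Joint ranges: [-2.67, 2.67], [-0.69, 1.73], [-1.03, 1.25], [-2.08, 2.16], [-1.42, 1.45], [-3.14, 3.14]. Speed limits (rad/s): [2.39, 2.39, 3.01, 3.14, 3.14, 3.14].

## Interface

Orientations are given as a rotation vector (axis times angle).
In Python, from station import arm gives the robot as it stands.
- The arm moves only by the tool servo_tool, never from a script. Its argument "series" is a list that holds one entry, the list of rows, each a list of 7 numbers: the closure, from -1 (fully open) to 1 (shut), then the shift along the tool's x, y, z in mm, then the turn, a rotation vector about the tool's x, y, z in rad. In form: [[[fingers, x, y, z, ax, ay, az], ...]]. A call has exactly 10 rows; each row shifts and turns the commanded pose from where the row before left it, along the tool's axes as they then stand; what a row does not reach is not made up. A row lasts 1/8 s, in which the tool goes at most 62.5 mm and 10.7 degrees, less where a joint would pass 70% of its speed; a pose out of reach is approached as far as the arm can. A call with a gripper value outside its range is refused whole. The fingers move at their own pace and stop on an object; the grip force is fixed at half the most. Time passes only in rows, so rows that do not move let the fingers close, or fill a call up. It gives the time, the measured TCP pose, the force, the opening and the grip force at its end, in the units of the state.
- arm.state(): the state, without advancing time (a new reading comes with each control period).
- arm.grab_frame(name): name is "scene" or "top" or "wrist"; returns a dict with "pixels" (400x640x3 uint8, blue, green, red), "range_z" (400x640 float32, m along the optical axis (not along the pixel's ray), 0 where there is no reading), "fx", "fy", "cx", "cy" (pixels), "k1" (the pictures are not rectified: a ray, as slopes to the right and down, at radius r is drawn at 1 + k1 r^2 times it, then the intrinsics apply), "R" (3x3) and "t" (3): a world point X has camera coordinates R X + t; the wrist camera has in their place "T_tool_cam" (4x4, takes a point from camera to tool coordinates, whose origin is the TCP and whose axes are the flange's). Camera axes: x right, y down, z forward; pixel columns grow to the right and rows downward; lengths in m; the calibration is good to about 2 mm. A picture is of the moment at which its call begins: read the wrist's pose just before it.
- arm.job_done(): hands the job in; it is judged then, once.
Trained networks look in the newest picture that a camera, given by its name, has taken for a name from the list of things; names that differ only in an ending like _2 or _b are one class to them, and where a whole thing is asked for, a point or a joint stands for the part that bears it (a point fixed in the world has none). Each returns a list of dicts, best first, with "score" (0 to 1); they miss things now and then, are a little off and sometimes report something else, mostly with a low value. They report only what shows in the picture. A call takes as long as a camera call.
- arm.find_in(camera, name): "centre" ([column, row] in pixels, amid what is visible of it).
- arm.landmark_of(camera, name): "centre" ([column, row] in pixels: a listed point, or the origin of a listed thing).
The state is a dict: "t": time; "qpos": joint angles; "joint_velocities": joint speeds; "tau": joint torques, N m; "tool_pos": TCP position; "orientation": TCP orientation; "contact_force": force on the tool from outside, world axes, zero at the start; "ft_torque": the same for the moment, N m; "gripper_width": finger opening in m; "finger_force": force on a finger pad.
Only numpy, scipy, OpenCV 4.12 (cv2) and the standard library are available. Lean on these libraries where they do the work, as an engineer would, in place of code of your own. Each camera call takes 0.05 s, during which the arm holds its last target. There are 200 camera calls.

## Task

Pick the marking rule out of its wooden rest by its slanted orange grip and lay it flat on the table along the front edge of the single black cell tray (the edge facing the robot), its orange end lip hooked round the tray's left corner as the robot sees it. Press it gently but firmly home against the tray, so that the bar lies flush along the front edge and the lip sits tight against the left side, then let go and leave it there. Do not ram the tray, and leave the pen, the carton and the bottle where they are.

Things in the scene. Friction and masses are not known exactly. Their poses are not given: they have to be found in the camera images.
- tray: Black seedling cell tray, fixed to the table, 300 (its x) x 400 (its y) x 45 mm high, upright plain walls. Origin: the lower front left corner, on the table; +x runs back along the left side, away from the robot, and the tray extends to y = -400. Its front face, with white ticks, is the plane x = 0 of its frame; its left side is the plane y = 0.
- rest: Fixed wooden rest for the rule, 120 (x) x 336 (y) mm, with a shallow pocket 100 x 316 mm: pocket floor 20 mm above the table, rim top 32 mm. Origin: centre of its underside.
- rule: Loose marking rule, about 0.4 kg: aluminium bar 60 (x) x 280 (y) x 10 mm high, origin at the centre of its underside, working edge the face x = +30 mm; orange lip at its +y end; orange grip plate 10 mm thick, 120 long (y -60 to +60), rising from the bar's top at x -5 and leaning 25 degrees back to -x, 70 mm up its slope, top at x -35, z 73 mm.
- rule_grip (a point): Point to grip: in the middle of the slanted grip plate, 50 mm up its slope (x -26, y 0, z 55.3 mm in the rule's frame); axes as the rule's. To straddle the plate the tool's fingers point along (0.423, 0, -0.906) of the rule's frame and close across the plate's 10 mm thickness.
- rule_inner (a point): Inside corner of working edge and lip: x +30, y +140, z 5 mm in the rule's frame. The lip runs from y +140 to +160 and x -30 to +55 (25 mm forward of the working edge), 14 mm high. When home, this corner meets the tray's front left corner and the axes of rule and tray are parallel.
- rule_end (a point): Other end of the working edge: x +30, y -140, z 5 mm in the rule's frame.
- pen: Loose white and red marker pen lying on the table, 130 (x) x 15 x 15 mm; origin under its middle. Bystander.
- carton: Loose small cardboard seed carton, 50 x 80 x 25 mm high; origin under its middle. Bystander.
- glue: Loose white bottle with a red cap, standing, 36 mm diameter, 110 mm high; origin under its middle. Bystander.

How it is judged:
By the outcome, as a careful person would: the job done as asked, in the order asked, and still so for the second after the job is handed in, with the robot touching nothing.
It also fails if it takes over 61 s, if anything falls off the work surface, if the arm or the gripper's body presses on something with over 40 N, if the wrist force passes 120 N, or if a joint passes its speed limit or range.

## Working session

There is one attempt and no reset: what is moved stays moved. The work goes in short steps, Python scripts to look and compute and a tool call to move; the robot and the scene stay as the last step left them, time stands still between calls to the robot, and variables do not carry over. Pictures are saved under pics/ and viewed, at most 10 in all, crops included, and the job is handed in when it is done.

Besides the shell and the picture viewer there is one more tool, called by a JSON object that holds its "name" and its "arguments", one argument or row to a line. servo_tool: Moves the arm, as the interface text tells. Its arguments: {"type":"object","properties":{"series":{"type":"array","items":{"type":"array","items":{"type":"array","items":{"type":"number"}}}}},"required":["series"]}

```bash
mkdir -p pics; cat > h.py <<'E'
import numpy as np, cv2
from scipy.spatial.transform import Rotation as Rn
from station import arm
def ray(f,px):
    x=(px[0]-f['cx'])/f['fx'];y=(px[1]-f['cy'])/f['fy'];r=np.hypot(x,y);s=r
    for _ in range(20): s=r/(1+f['k1']*s*s)
    k=s/r if r>0 else 1
    return np.array([x*k,y*k,1.])
def ext(f,st=None):
    if 'R' in f: R=np.array(f['R']);return R.T,-R.T@np.array(f['t'])
    T=np.array(f['T_tool_cam']);W=np.eye(4);W[:3,:3]=Rn.from_rotvec(st['orientation']).as_matrix();W[:3,3]=st['tool_pos']
    M=W@T;return M[:3,:3],M[:3,3]
def at_z(f,px,z,st=None):
    R,c=ext(f,st);d=R@ray(f,px);return c+d*(z-c[2])/d[2]
def at_depth(f,px,st=None):
    R,c=ext(f,st);u,v=int(round(px[0])),int(round(px[1]));p=f['range_z'][max(v-1,0):v+2,max(u-1,0):u+2];p=p[p>0]
    return c+R@ray(f,px)*np.median(p) if p.size else None
def cloud(f,st=None,step=1):
    R,c=ext(f,st);v,u=np.mgrid[0:400:step,0:640:step]
    x=(u-f['cx'])/f['fx'];y=(v-f['cy'])/f['fy'];r=np.hypot(x,y);s=r.copy()
    for _ in range(20): s=r/(1+f['k1']*s*s)
    k=np.where(r>0,s/np.maximum(r,1e-9),1);z=f['range_z'][::step,::step]
    return np.stack([x*k*z,y*k*z,z],-1)@R.T+c
E
python3 - <<'E'
from h import *
np.set_printoptions(precision=4,suppress=True)
st=arm.state();print(st)
Z=dict(tray=0,rest=0,rule=.02,rule_grip=.0753,rule_inner=.025,rule_end=.025,pen=0,carton=0,glue=0)
for c in ['scene','top','wrist']:
    st=arm.state();f=arm.grab_frame(c);cv2.imwrite(f'pics/{c}0.png',f['pixels'])
    print(c,f['fx'],f['k1'],ext(f,st)[1])
    for n,z in Z.items():
        for o in arm.landmark_of(c,n)[:2]:
            print(n,round(o['score'],2),np.round(o['centre'],1),at_z(f,o['centre'],z,st),at_depth(f,o['centre'],st))
E
```

```text
{'t': 0.0, 'qpos': array([ 1.343 ,  0.3142, -0.048 ,  1.2102, -0.    ,  1.5708]), 'joint_velocities': array([-0.0012, -0.0007,  0.0018, -0.0002,  0.001 ,  0.0009]), 'tau': array([ -0.0012, -53.9586,  33.9754,   0.0191,  -0.0002,   0.    ]), 'tool_pos': array([0.1354, 0.584 , 0.2304]), 'orientation': array([-0.3571, -3.1211,  0.0026]), 'contact_force': array([-0.0476,  0.4634, -0.3235]), 'ft_torque': array([0.0008, 0.0086, 0.004 ]), 'finger_force': 0.0, 'gripper_width': 0.08539377539848937}
scene 511.6675675215835 0.0035635127663155657 [ 0.9914 -0.6115  1.2646]
tray 0.81 [333.4 242.2] [ 0.6365 -0.051   0.    ] [ 0.6411 -0.0583  0.0166]
rest 0.61 [382.5 147.1] [0.5695 0.3136 0.    ] [0.5789 0.2931 0.0281]
rule 0.94 [377.6 139.4] [0.5477 0.316  0.02  ] [0.5519 0.3072 0.0318]
rule_grip 0.68 [372.6 125.9] [0.5271 0.3104 0.0753] [0.5273 0.31   0.0758]
rule_inner 0.94 [416.7 120.3] [0.6088 0.4511 0.025 ] [0.6113 0.4444 0.0329]
pen 0.77 [258.8 207.8] [ 0.3971 -0.0856  0.    ] [ 0.403  -0.0908  0.0125]
pen 0.62 [374.6 124.9] [0.5006 0.3761 0.    ] [0.53   0.3169 0.0757]
carton 0.84 [185.1 314
[... 301 characters left out ...]
5 0.3205 0.    ] [0.5566 0.3122 0.0308]
rule 0.66 [213.6 201.8] [0.5433 0.3059 0.02  ] [0.5367 0.2963 0.0567]
rule_grip 0.8 [204.1 204.5] [0.5253 0.3175 0.0753] [0.524  0.3154 0.0828]
rule_inner 0.68 [165.1 186.6] [0.5857 0.4502 0.025 ] [0.5836 0.4464 0.0348]
rule_end 0.82 [262.3 194.6] [0.566  0.1628 0.025 ] [0.5669 0.1634 0.0205]
pen 0.61 [341.8 253.8] [ 0.3986 -0.0727  0.    ] [ 0.3986 -0.0727  0.0004]
carton 0.57 [472.5 240.8] [ 0.4431 -0.452   0.    ] [ 0.4408 -0.4431  0.0246]
glue 0.74 [261.8 254.2] [0.3935 0.1607 0.    ] [0.3898 0.1507 0.0716]
glue 0.36 [335.  176.5] [ 0.6299 -0.0509  0.    ] [ 0.6297 -0.0509  0.0009]
wrist 316.9982513162471 0.003978804089272956 [0.0608 0.6028 0.3747]
```

```bash
sleep 1; python3 -c "
import cv2,numpy as np
a=[cv2.imread(f'pics/{c}0.png') for c in ('scene','top')]
cv2.imwrite('pics/both0.png',cv2.resize(np.vstack(a),(480,600)))"; ls pics
```

```text
both0.png
scene0.png
top0.png
wrist0.png
```

View pics/both0.png

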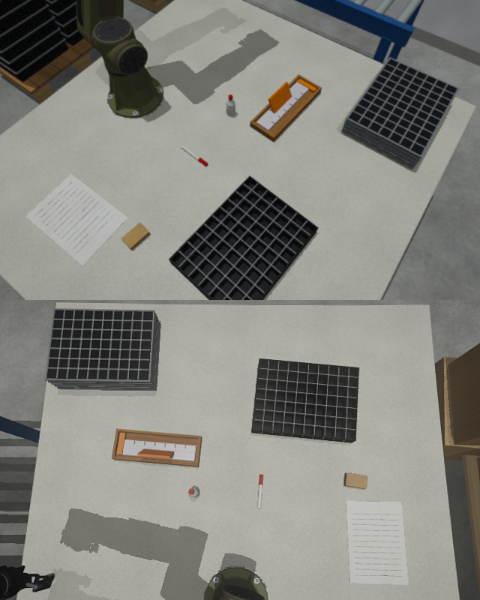

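```bash
cat > fit.py <<'E'
from h import *
np.set_printoptions(precision=4,suppress=True)
def rect(P,n):
    r=cv2.minAreaRect((P[:,:2]*1000).astype(np.float32));b=cv2.boxPoints(r)
    print(n,len(P),'centre',np.round(r[0],1),'size',np.round(r[1],1),'ang',round(r[2],2));print(b.round(1).tolist());return r
def line(P,n,hor=True):
    pass
if __name__=='__main__':
  for c in ['scene','top']:
    f=arm.grab_frame(c);X=cloud(f);z=X[...,2];b=f['pixels'].astype(int);h=cv2.cvtColor(f['pixels'],cv2.COLOR_BGR2HSV)
    # tray top
    ok=(abs(z-.045)<.006)&(X[...,0]>.5)&(X[...,1]<.1)&(h[...,2]<110)&(f['range_z']>0)
    m=cv2.morphologyEx(ok.astype(np.uint8),cv2.MORPH_OPEN,np.ones((2,2)))>0
    rect(X[m],c+' tray'); print(np.median(z[m]))
    # rest top
    ok=(abs(z-.032)<.005)&(X[...,1]>.1)&(X[...,0]>.4)&(f['range_z']>0)
    m=cv2.morphologyEx(ok.astype(np.uint8),cv2.MORPH_OPEN,np.ones((2,2)))>0
    rect(X[m],c+' rest/rule top'); print(np.median(z[m]))
    org=(h[...,0]<20)&(h[...,1]>150)&(h[...,2]>120)&(X[...,1]>.1)&(X[...,0]>.4)
    g=org&(z>.042);P=X[g];rect(P,c+' grip');print('z',P[:,2].min(),P[:,2].max())
    t=P[P[:,2]>.08];print('top edge mean',t.mean(0));A=np.c_[P[:,:2]-P[:,:2].mean(0),np.ones(len(P))];s=np.linalg.lstsq(A,P[:,2],rcond=None)[0];print('plane',P.mean(0),s,np.degrees(np.arctan2(s[1],s[0])),np.degrees(np.arctan(np.hypot(*s[:2]))))
    l=org&(z<.042);
    if l.any(): rect(X[l],c+' lip');print(np.median(z[l]))
    al=(h[...,1]<60)&(abs(z-.03)<.004)&(X[...,1]>.1)&(X[...,0]>.45)
    m=cv2.morphologyEx(al.astype(np.uint8),cv2.MORPH_OPEN,np.ones((2,2)))>0
    if m.any(): rect(X[m],c+' alu')
E
python3 fit.py
```

```text
scene tray 3576 centre [ 802.1 -331.2] size [547.1 397.7] ang 88.02
[[593.9000244140625, -597.7000122070312], [991.4000244140625, -611.5], [1010.2999877929688, -64.69999694824219], [612.7999877929688, -50.900001525878906]]
0.04141327163003805
scene rest/rule top 1718 centre [656.1 -95.5] size [ 316.4 1189.3] ang 18.11
[[320.8999938964844, 420.5], [690.7000122070312, -709.7999877929688], [991.4000244140625, -611.5], [621.5999755859375, 518.9000244140625]]
0.030705082984818555
scene grip 530 centre [535.3 347.3] size [196.7  39.2] ang 85.48
[[508.0, 250.6999969482422], [547.0, 247.6999969482422], [562.5, 443.79998779296875], [523.5, 446.79998779296875]]
z 0.042081204142729645 0.10052756260195261
top edge mean [0.5226 0.3089 0.0899]
plane [0.5314 0.3079 0.072 ] [-1.8207  0.139   0.072 ] 175.63295898336258 61.292319620380844
scene lip 969 centre [562.9 318.6] size [339.1 117.3] ang 85.62
[[491.3999938964844, 154.10000610351562], [608.4000244140625, 145.10000610351562], [634.2999877929688, 483.20001220703125], [517.4000244140625, 492.1000061035156]]
0.030386892599649773
scene alu 803 cent
[... 773 characters left out ...]
12, 248.6999969482422], [546.0, 366.29998779296875], [514.0999755859375, 368.6000061035156]]
z 0.04474261930965273 0.10004695789416496
top edge mean [0.5141 0.3098 0.0944]
plane [0.5175 0.3099 0.0886] [-1.588   0.1181  0.0886] 175.74786766246856 57.87089558234169
top lip 124 centre [541.9 395.1] size [173.2  80.3] ang 65.23
[[469.1000061035156, 333.29998779296875], [542.0, 299.6000061035156], [614.5999755859375, 456.8999938964844], [541.7000122070312, 490.5]]
0.03450679087121655
top alu 1279 centre [499.  197.1] size [514.6 143.3] ang 66.23
[[329.70001220703125, -9.399999618530273], [460.79998779296875, -67.19999694824219], [668.2000122070312, 403.70001220703125], [537.0999755859375, 461.5]]
```

The views show the rule in its rest on the left, with the grip leaning toward the robot and the lip at the +y end. In the top view the tray's front-left corner is at about px (334,178). The grip yaw is about −4.2°. Next I'll fit the tray edges and plan the approach.

```bash
cat > tray.py <<'E'
from h import *
np.set_printoptions(precision=4,suppress=True)
from numpy.linalg import lstsq
def trayfit(c='top',z0=0.,y0=-.048,st=None,x0=.63,yaw=-.08,verbose=True,xr=(.02,.38)):
    f=arm.grab_frame(c);g=cv2.GaussianBlur(cv2.cvtColor(f['pixels'],cv2.COLOR_BGR2GRAY),(3,3),0).astype(np.float32)
    R,cc=ext(f,st)
    def proj(P):
        p=(P-cc)@R; s=p[:,:2]/p[:,2:];r2=(s**2).sum(1,keepdims=True);s=s*(1+f['k1']*r2)
        return s*[f['fx'],f['fy']]+[f['cx'],f['cy']]
    def edge(o,d,n,L):
        out=[]
        t=np.linspace(-.03,.03,121)
        for s in np.linspace(*L,40):
            P=o+np.outer(np.ones_like(t),d*s)+np.outer(t,n);P=np.c_[P,np.full(len(t),z0)]
            q=proj(P).astype(np.float32);v=cv2.remap(g,q[:,:1],q[:,1:],cv2.INTER_LINEAR)[:,0]
            # first strong fall table->tray
            w=np.median(v[:20]);b=.5*(w+50);i=np.argmax(v<b)
            if i>2 and w>110: out.append(P[i,:2])
        return np.array(out)
    def fl(P):
        for _ in range(4):
            m=P.mean(0);u=np.linalg.svd(P-m)[2][0];r=(P-m)@[-u[1],u[0]];k=abs(r)<max(2*np.median(abs(r)),.0008);P=P[k]
        return m,u,len(P),r.std()
    for _ in range(3):
        ex=np.array([np.cos(yaw),np.sin(yaw)]);ey=np.array([-ex[1],ex[0]]);o=np.array([x0,y0])
        F=fl(edge(o,-ey,ex,xr));L=fl(edge(o,ex,-ey,(.02,.28)))
        u=F[1]*np.sign(F[1][1]);yaw=np.arctan2(-u[0],u[1])
        s=np.linalg.solve(np.c_[F[1],-L[1]],L[0]-F[0]);x0,y0=F[0]+s[0]*F[1]
    ul=L[1]*np.sign(L[1][0])
    print(c,'corner',x0,y0,'yaw front',np.degrees(yaw),'yaw left',np.degrees(np.arctan2(ul[1],ul[0])),'n',F[2],L[2],'rms',F[3],L[3])
    return x0,y0,yaw
if __name__=='__main__':
    trayfit('top',0.); 
    trayfit('scene',.045,x0=.635,y0=-.05)
E
python3 tray.py
cat > plan.py <<'E'
from h import *
np.set_printoptions(precision=4,suppress=True)
def tool_R(yaw):
    M=np.array([[0,.9063,.4226],[1,0,0],[0,.4226,-.9063]])  # cols: x=ruleY,y=normal,z=fingers
    return Rn.from_euler('z',yaw)*Rn.from_matrix(M)
GR=np.array([-.026,0,.0553])
def tcp_for_rule(o,yaw,slip=np.zeros(3)):
    R=tool_R(yaw);return np.array(o)+Rn.from_euler('z',yaw).apply(GR)+R.apply([0,0,.019]),R
def delta(p,R,p0,R0):
    return R0.inv().apply(np.array(p)-p0)*1000,(R0.inv()*R).as_rotvec()
def cur():
    s=arm.state();return s['tool_pos'],Rn.from_rotvec(s['orientation']),s
E
python3 - <<'E'
from plan import *
p0,R0,s=cur();yaw=np.radians(-4.2);R=tool_R(yaw)
print('R0',R0.as_matrix());print('turn',(R0.inv()*R).as_rotvec())
g=np.array([.522,.309,.0753]);t=g+R.apply([0,0,.019]);print('grasp tcp',t);pre=t-R.apply([0,0,.1]);print('pre',pre)
# slice: 10 rows
d,w=delta(pre,R,p0,R0);print(d,w)
# world path straight with constant rotation rate: rows in tool axes
n=10;Ri=R0;dw=(pre-p0)/n
for i in range(n):
    print(Ri.inv().apply(dw)*1000,w/n);Ri=Ri*Rn.from_rotvec(w/n)
E
```

```text
top corner 0.6288390745834778 -0.04924226581070773 yaw front -5.147576835215539 yaw left -5.18147604705963 n 40 33 rms 0.00029134642324102686 0.0003426761344974232
scene corner 0.6320855295214234 -0.05118465512796422 yaw front -5.168540169269511 yaw left -5.179513895220476 n 40 40 rms 0.0002947536016487081 0.00011175619225270722
R0 [[-0.9742  0.2258 -0.    ]
 [ 0.2258  0.9742 -0.0001]
 [ 0.     -0.0001 -1.    ]]
turn [-0.3605 -0.3086  1.3922]
grasp tcp [0.53   0.3084 0.0581]
pre [0.4879 0.3115 0.1487]
[-404.9253 -186.3526   82.5773] [-0.3605 -0.3086  1.3922]
[-40.4925 -18.6353   8.2577] [-0.036  -0.0309  0.1392]
[-42.4437 -13.1626   8.9656] [-0.036  -0.0309  0.1392]
[-43.593   -7.5037   9.9225] [-0.036  -0.0309  0.1392]
[-43.9154  -1.7809  11.1075] [-0.036  -0.0309  0.1392]
[-43.404    3.8822  12.4953] [-0.036  -0.0309  0.1392]
[-42.0698   9.3635  14.0557] [-0.036  -0.0309  0.1392]
[-39.9418  14.5444  15.7551] [-0.036  -0.0309  0.1392]
[-37.0657  19.3131  17.5568] [-0.036  -0.0309  0.1392]
[-33.5038  23.5667  19.4219] [-0.036  -0.0309  0.1392]
[-29.333   27.2133  21.3101] [-0.036  -0.0309  0.1392]
```

{"name": "servo_tool", "arguments": {
  "series": [
    [[0, -40.5, -18.6, 6, -0.036, -0.031, 0.139], [0, -42.4, -13.2, 6.5, -0.036, -0.031, 0.139], [0, -43.6, -7.5, 7.5, -0.036, -0.031, 0.139], [0, -43.9, -1.8, 9, -0.036, -0.031, 0.139], [0, -43.4, 3.9, 10.5, -0.036, -0.031, 0.139], [0, -42.1, 9.4, 12, -0.036, -0.031, 0.139], [0, -39.9, 14.5, 13.5, -0.036, -0.031, 0.139], [0, -37, 19.3, 15.5, -0.036, -0.031, 0.139], [0, -33.5, 23.6, 17.5, -0.036, -0.031, 0.139], [0, -29.3, 27.2, 19.5, -0.036, -0.031, 0.139]]
  ]
}}

```text
t: 2.95
tool_pos: [0.4851, 0.3101, 0.1699]
orientation: [2.046, 1.896, 0.422]
contact_force: [0.4, 0.2, 0.1]
gripper_width: 0.0422
finger_force: 0.0
```

```bash
python3 - <<'E'
from plan import *
s=arm.state();f=arm.grab_frame('wrist');cv2.imwrite('pics/w1.png',f['pixels'])
p0,R0=s['tool_pos'],Rn.from_rotvec(s['orientation']);print(p0,R0.as_matrix(),s['gripper_width'],s['qpos'])
for n,z in dict(rule_grip=.0753,rule_inner=.025,rule_end=.025,rule=.02).items():
    for o in arm.landmark_of('wrist',n)[:1]: print(n,o['score'],o['centre'],at_z(f,o['centre'],z,s),at_depth(f,o['centre'],s))
X=cloud(f,s);h=cv2.cvtColor(f['pixels'],cv2.COLOR_BGR2HSV)
m=(h[...,0]<20)&(h[...,1]>150)&(X[...,2]>.045)&(X[...,2]<.11)&(f['range_z']>0)
m=cv2.erode(m.astype(np.uint8),np.ones((3,3)))>0
P=X[m]
for _ in range(5):
    c=P.mean(0);n=np.linalg.svd(P-c,full_matrices=False)[2][2];n*=np.sign(n[0]);r=(P-c)@n;P=P[abs(r)<max(2*np.median(abs(r)),.0015)]
print(len(P),'c',c,'n',n,'yaw',np.degrees(np.arctan2(n[1],n[0])),'tilt',np.degrees(np.arctan2(n[2],np.hypot(*n[:2]))),'y',P[:,1].min(),P[:,1].max(),'z',P[:,2].min(),P[:,2].max())
yaw=np.radians(-4.2);R=tool_R(yaw)
x=c[0]-((.0753-c[2])*n[2]+(.309-c[1])*n[1])/n[0];print('face x at z.0753',x)
g=np.array([.522,.309,.0753]);t=g+R.apply([0,0,.019]);print(delta(t,R,p0,R0))
E
```

```text
[0.4851 0.3101 0.1699] [[ 0.076   0.9028  0.4233]
 [ 0.9971 -0.0688 -0.0324]
 [-0.0001  0.4245 -0.9054]] 0.04218480069224545 [ 0.749   0.0666 -0.5869  0.6094 -0.3172  2.3462]
rule_inner 0.95 [343.4, 22.5] [0.5882 0.4468 0.025 ] [0.5848 0.4456 0.031 ]
rule_end 0.8 [338.3, 295.7] [0.5681 0.1689 0.025 ] [0.5653 0.1733 0.0304]
rule 0.97 [309.6, 179.0] [0.5462 0.3102 0.02  ] [0.5154 0.3318 0.0943]
1366 c [0.5151 0.3186 0.0945] n [ 0.4181 -0.0289 -0.908 ] yaw -3.948598056831631 tilt -65.22380609051966 y 0.2536390734899895 0.3718514108956023 z 0.09174864573076355 0.09720132972549861
face x at z.0753 0.4727494960018987
(array([  1.7878,  -6.7859, 120.3372]), array([ 0.0021,  0.0013, -0.0025]))
```

View pics/w1.png

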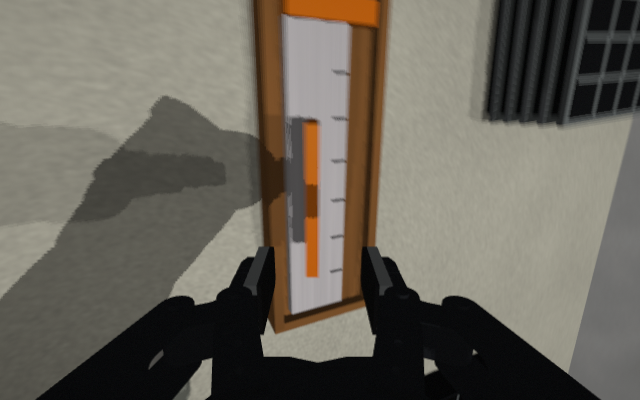

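The wrist view shows the plate end-on at about column 312, between the fingers, with the lip at the top. The landmarks agree with the fit: grip at about (0.5225, 0.312, 0.0755) and yaw −4.1°. I'll descend along the fingers.

{"name": "servo_tool", "arguments": {
  "series": [
    [[0, 4.8, -6.3, 0, 0, 0, 0], [0, 0, 0, 20, 0, 0, 0], [0, 0, 0, 20, 0, 0, 0], [0, 0, 0, 20, 0, 0, 0], [0, 0, 0, 20, 0, 0, 0], [0, 0, 0, 20, 0, 0, 0], [0, 0, 0, 10, 0, 0, 0], [0, 0, 0, 10, 0, 0, 0], [0, 0, 0, 0, 0, 0, 0], [0, 0, 0, 0, 0, 0, 0]]
  ]
}}

```text
t: 4.45
tool_pos: [0.5295, 0.3128, 0.0589]
orientation: [2.042, 1.902, 0.421]
contact_force: [0.3, -0.3, -0.1]
gripper_width: 0.043
finger_force: 0.0
```

{"name": "servo_tool", "arguments": {
  "series": [
    [[1, 0, 0, 0, 0, 0, 0], [1, 0, 0, 0, 0, 0, 0], [1, 0, 0, 0, 0, 0, 0], [1, 0, 0, 0, 0, 0, 0], [1, 0, 0, 0, 0, 0, 0], [1, 0, 0, 0, 0, 0, 0], [1, 0, 0, 0, 0, 0, 0], [1, 0, 0, 0, 0, 0, 0], [1, 0, 0, 0, 0, 0, 0], [1, 0, 0, 0, 0, 0, 0]]
  ]
}}

```text
t: 5.7
tool_pos: [0.5299, 0.3127, 0.0592]
orientation: [2.042, 1.901, 0.422]
contact_force: [-0.9, -0.3, 5.1]
gripper_width: 0.0094
finger_force: 62.6
```

{"name": "servo_tool", "arguments": {
  "series": [
    [[1, 0, 2, -4.5, 0, 0, 0], [1, 0, 4.2, -9, 0, 0, 0], [1, 0, 5, -10.9, 0, 0, 0], [1, 0, 5, -10.9, 0, 0, 0], [1, 0, 5, -10.9, 0, 0, 0], [1, 0, 5, -10.9, 0, 0, 0], [1, 0, 5, -10.9, 0, 0, 0], [1, 0, 5, -10.9, 0, 0, 0], [1, 0, 0, 0, 0, 0, 0], [1, 0, 0, 0, 0, 0, 0]]
  ]
}}

```text
t: 6.95
tool_pos: [0.5285, 0.3125, 0.1449]
orientation: [2.042, 1.902, 0.42]
contact_force: [0.2, 0.0, -5.2]
gripper_width: 0.0093
finger_force: 61.1
```

```bash
cat > hand.py <<'E'
from plan import *
# rule pose in hand from the wrist view: landmarks + bar plane
def hand(save=None):
    s=arm.state();f=arm.grab_frame('wrist')
    if save: cv2.imwrite(save,f['pixels'])
    p0,R0=s['tool_pos'],Rn.from_rotvec(s['orientation']);print(p0,s['orientation'],s['contact_force'],s['ft_torque'],s['gripper_width'])
    X=cloud(f,s);h=cv2.cvtColor(f['pixels'],cv2.COLOR_BGR2HSV)
    # nominal rule frame
    M=R0.as_matrix();ro=p0-R0.apply([0,0,.019]);Q=np.array(tool_R(0).as_matrix());RR=M@Q.T  # rule axes
    Y=(X-ro)@RR+GR
    out={}
    m=(abs(Y[...,0])<.028)&(abs(Y[...,1])<.16)&(abs(Y[...,2]-.01)<.012)&(f['range_z']>0)&(h[...,1]<60)&(h[...,2]>90)
    m=cv2.erode(m.astype(np.uint8),np.ones((3,3)))>0;P=Y[m]
    if len(P)>50:
        A=np.c_[P[:,:2],np.ones(len(P))];c=np.linalg.lstsq(A,P[:,2],rcond=None)[0];r=abs(A@c-P[:,2]);k=r<2*np.median(r)+1e-4;c=np.linalg.lstsq(A[k],P[k,2],rcond=None)[0]
        print('bar top plane in nominal rule frame: dz/dx,dz/dy,z0',c,len(P))
    for n,w in dict(rule_inner=[30,140,5],rule_end=[30,-140,5]).items():
        for o in arm.landmark_of('wrist',n)[:1]:
            R,cc=ext(f,s);d=RR.T@(R@ray(f,o['centre']));c0=RR.T@(cc-ro)+GR
            q=c0+d*(.005-c0[2])/d[2];print(n,round(o['score'],2),np.round(o['centre']),'in rule frame (mm)',q*1000,'nominal',w)
    return s,f
if __name__=='__main__': hand('pics/w2.png')
E
python3 hand.py
```

```text
[0.5285 0.3125 0.1449] [2.0421 1.9019 0.4197] [ 0.231   0.0191 -5.1922] [ 0.0751  0.899  -0.0041] 0.009347292359592113
bar top plane in nominal rule frame: dz/dx,dz/dy,z0 [-0.0008  0.0011  0.0095] 15805
```

View pics/w2.png

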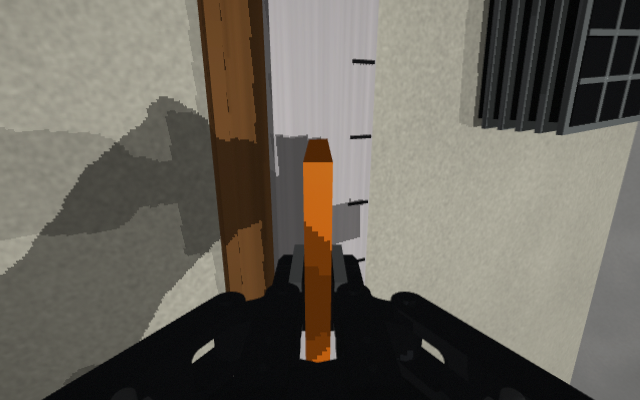

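The rule is held squarely: the bar is parallel to nominal within 0.1° and the weight reads 5 N. Next is the transfer.

```bash
python3 - <<'E'
from plan import *
p0,R0,s=cur();yaw=np.radians(-5.17);C=np.array([.6305,-.050,0]);T=Rn.from_euler('z',yaw)
for nm,off in dict(above=[-.045,.015,.05],pre=[-.045,.015,.004],home=[0,0,0]).items():
    p,R=tcp_for_rule(C+T.apply(np.array([-.03,-.14,0])+off),yaw);print(nm,p,delta(p,R,p0,R0));p0,R0=p,R
E
```

```text
above [ 0.5266 -0.1661  0.0881] (array([-477.1593,    5.1654,   65.8547]), array([-0.0003, -0.0056,  0.018 ]))
pre [ 0.5266 -0.1661  0.0421] (array([ -0.    , -19.4399,  41.6904]), array([0., 0., 0.]))
home [ 0.5701 -0.1851  0.0381] (array([-15.    ,  39.0937,  22.6425]), array([0., 0., 0.]))
```

{"name": "servo_tool", "arguments": {
  "series": [
    [[1, -15, 0, 0, 0, -0.0006, 0.0018], [1, -30, 0, 0, 0, -0.0006, 0.0018], [1, -45, 0, 0, 0, -0.0006, 0.0018], [1, -45, 0, 0, 0, -0.0006, 0.0018], [1, -45, 0, 0, 0, -0.0006, 0.0018], [1, -45, 0, 0, 0, -0.0006, 0.0018], [1, -45, 0, 0, 0, -0.0006, 0.0018], [1, -45, 0, 0, 0, -0.0006, 0.0018], [1, -45, 0, 0, 0, -0.0006, 0.0018], [1, -45, 0, 0, 0, -0.0006, 0.0018]]
  ]
}}

```text
t: 8.35
tool_pos: [0.4946, -0.0932, 0.1452]
orientation: [2.06, 1.88, 0.416]
contact_force: [1.3, -0.0, -5.0]
gripper_width: 0.0095
finger_force: 61.1
```

{"name": "servo_tool", "arguments": {
  "series": [
    [[1, -40, 0, 0, 0, 0, 0], [1, -25, 0, 0, 0, 0, 0], [1, -7, 0, 0, 0, 0, 0], [1, 0, 1.3, 16.5, 0, 0, 0], [1, 0, 1.3, 16.5, 0, 0, 0], [1, 0, 1.3, 16.5, 0, 0, 0], [1, 0, 1.3, 16.5, 0, 0, 0], [1, 0, 0, 0, 0, 0, 0], [1, 0, 0, 0, 0, 0, 0], [1, 0, 0, 0, 0, 0, 0]]
  ]
}}

```text
t: 9.6
tool_pos: [0.5222, -0.1657, 0.0886]
orientation: [2.059, 1.881, 0.419]
contact_force: [-0.8, 0.2, -5.1]
gripper_width: 0.0095
finger_force: 61.1
```

```bash
cat > chk.py <<'E'
from plan import *
import sys
tag=sys.argv[1]
p0,R0,s=cur();print('t',s['t'],p0,s['contact_force'],s['ft_torque'],s['qpos'])
C=np.array([.6305,-.050,0]);yaw=np.radians(-5.17);T=Rn.from_euler('z',yaw)
ry=R0.apply([1,0,0]);print('tool yaw deg',np.degrees(np.arctan2(-ry[0],ry[1])),'y tilt',np.degrees(ry[2]),'z axis',R0.apply([0,0,1]))
h,_=tcp_for_rule(C+T.apply([-.03,-.14,0]),yaw);print('to home in tray frame mm',T.inv().apply(h-p0)*1000)
zb=float(sys.argv[2]) if len(sys.argv)>2 else p0[2]-h[2]
for c in ['top','scene']:
    f=arm.grab_frame(c);cv2.imwrite(f'pics/{c}_{tag}.png',f['pixels'])
    for n,z in dict(rule_inner=.005,rule_end=.005,tray=0).items():
        for o in arm.landmark_of(c,n)[:1]:
            q=at_z(f,o['centre'],z+(zb if 'rule' in n else 0));print(c,n,round(o['score'],2),np.round(o['centre'],1),'tray frame mm',T.inv().apply(q-C)*1000)
print('delta pre',delta(*tcp_for_rule(C+T.apply([-.03-.045,-.14+.015,.003]),yaw),p0,R0))
E
python3 chk.py a
```

```text
t 9.6 [ 0.5222 -0.1657  0.0886] [-0.7798  0.1785 -5.0976] [ 0.0658  0.9129 -0.0142] [-0.3807  0.0411 -0.85    0.258   0.1219  1.3065]
tool yaw deg -5.1735281129644655 y tilt 0.007878183897918483 z axis [ 0.4224 -0.0381 -0.9056]
to home in tray frame mm [ 49.4226 -15.0282 -50.4797]
top rule_inner 0.6 [328.3 186.3] tray frame mm [-45.0341  15.9021  55.4797]
top rule_end 0.81 [427.  198.8] tray frame mm [ -51.9173 -266.0373   55.4797]
top tray 0.93 [337.  176.3] tray frame mm [ 0.7238 -6.912   0.    ]
scene rule_inner 0.73 [324.9 218.4] tray frame mm [-40.8493  17.1741  55.4797]
scene rule_end 0.57 [249.  295.9] tray frame mm [ -38.2509 -276.8145   55.4797]
scene tray 0.59 [332.3 242.1] tray frame mm [ 3.5343 -2.1984  0.    ]
delta pre (array([ -0.0345, -16.1319,  44.8736]), array([ 0.0017, -0.0001, -0.0001]))
```

{"name": "servo_tool", "arguments": {
  "series": [
    [[1, 0, -2.8, 6, 0, 0, 0], [1, 0, -2.8, 6, 0, 0, 0], [1, 0, -2.8, 6, 0, 0, 0], [1, 0, -2.8, 6, 0, 0, 0], [1, 0, -2.8, 6, 0, 0, 0], [1, 0, -2.3, 5, 0, 0, 0], [1, 0, -1.9, 4, 0, 0, 0], [1, 0, -0.9, 2, 0, 0, 0], [1, 0, -0.5, 1, 0, 0, 0], [1, 0, 0, 0, 0, 0, 0]]
  ]
}}

```text
t: 11.25
tool_pos: [0.5222, -0.1657, 0.0415]
orientation: [2.059, 1.881, 0.418]
contact_force: [0.1, 0.3, -4.1]
gripper_width: 0.0091
finger_force: 61.1
```

{"name": "servo_tool", "arguments": {
  "series": [
    [[1, 0, -0.4, 0.9, 0, 0, 0], [1, 0, -0.4, 0.9, 0, 0, 0], [1, 0, -0.4, 0.9, 0, 0, 0], [1, 0, -0.2, 0.45, 0, 0, 0], [1, 0, 0, 0, 0, 0, 0], [1, 0, 0, 0, 0, 0, 0], [1, 0, 0, 0, 0, 0, 0], [1, 0, 0, 0, 0, 0, 0], [1, 0, 0, 0, 0, 0, 0], [1, 0, 0, 0, 0, 0, 0]]
  ]
}}

```text
t: 12.5
tool_pos: [0.5225, -0.1657, 0.0392]
orientation: [2.059, 1.88, 0.419]
contact_force: [-10.1, 2.4, 14.6]
gripper_width: 0.0092
finger_force: 64.5
```

Table contact reads about 19 N. I'll ease off a little and slide forward 40 mm.

{"name": "servo_tool", "arguments": {
  "series": [
    [[1, 0, 0.4, -0.8, 0, 0, 0], [1, 0, 4.5, 2.1, 0, 0, 0], [1, 0, 4.5, 2.1, 0, 0, 0], [1, 0, 4.5, 2.1, 0, 0, 0], [1, 0, 4.5, 2.1, 0, 0, 0], [1, 0, 4.5, 2.1, 0, 0, 0], [1, 0, 4.5, 2.1, 0, 0, 0], [1, 0, 4.5, 2.1, 0, 0, 0], [1, 0, 4.5, 2.1, 0, 0, 0], [1, 0, 0, 0, 0, 0, 0]]
  ]
}}

```text
t: 13.75
tool_pos: [0.5629, -0.1694, 0.0392]
orientation: [2.058, 1.881, 0.419]
contact_force: [1.6, 0.1, -3.2]
gripper_width: 0.0092
finger_force: 61.3
```

```bash
python3 chk.py b 0; python3 - <<'E'
import cv2
a=cv2.imread('pics/top_b.png')[150:230,300:460];cv2.imwrite('pics/cb.png',cv2.resize(a,(800,400),interpolation=cv2.INTER_CUBIC))
E
```

```text
t 13.75 [ 0.5629 -0.1694  0.0392] [ 1.5996  0.0547 -3.2421] [-0.0123  0.6774  0.0108] [-0.3551  0.1938 -0.8244  0.1278  0.1117  1.3299]
tool yaw deg -5.16043148755751 y tilt 0.02050678256839201 z axis [ 0.4227 -0.0378 -0.9055]
to home in tray frame mm [  8.5755 -14.9817  -1.1124]
top rule_inner 0.81 [327.6 178.8] tray frame mm [-11.1342  20.446    5.    ]
top rule_end 0.93 [420.3 188.6] tray frame mm [ -12.2342 -256.6324    5.    ]
top tray 0.79 [334.5 179.4] tray frame mm [-9.6078 -0.3716  0.    ]
scene rule_inner 0.58 [336.1 234.5] tray frame mm [-2.2277 20.9112  5.    ]
scene rule_end 0.62 [261.2 310.2] tray frame mm [  -5.9112 -273.166     5.    ]
scene tray 0.66 [331.5 243.1] tray frame mm [ 3.8696 -6.0367  0.    ]
delta pre (array([  0.0251, -32.1804, -17.1675]), array([ 0.002 , -0.0004, -0.    ]))
```

View pics/cb.png

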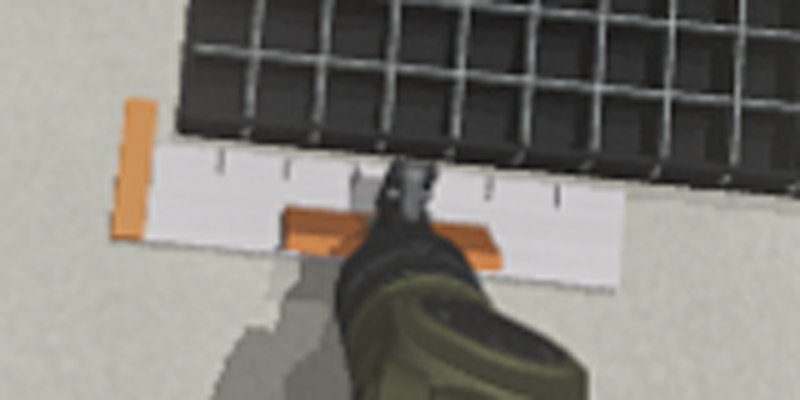

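Both gaps are clear: about 9 mm in front and about 14 mm at the lip, with the edges parallel. I'll close most of both.

{"name": "servo_tool", "arguments": {
  "series": [
    [[1, -3, 0, 0, 0, 0, 0], [1, -3, 0, 0, 0, 0, 0], [1, -3, 0.9, 0.4, 0, 0, 0], [1, -1, 0.9, 0.4, 0, 0, 0], [1, 0, 0.9, 0.4, 0, 0, 0], [1, 0, 0.9, 0.4, 0, 0, 0], [1, 0, 0.9, 0.4, 0, 0, 0], [1, 0, 0.45, 0.2, 0, 0, 0], [1, 0, 0, 0, 0, 0, 0], [1, 0, 0, 0, 0, 0, 0]]
  ]
}}

```text
t: 15.4
tool_pos: [0.5652, -0.1801, 0.0391]
orientation: [2.061, 1.881, 0.416]
contact_force: [-8.5, 2.9, 12.4]
gripper_width: 0.0095
finger_force: 64.1
```

{"name": "servo_tool", "arguments": {
  "series": [
    [[1, 0, 0.5, 0.2, 0, 0, 0], [1, 0, 0, 0, 0, 0, 0], [1, 0, 0.5, 0.2, 0, 0, 0], [1, 0, 0, 0, 0, 0, 0], [1, 0, 0.5, 0.2, 0, 0, 0], [1, 0, 0, 0, 0, 0, 0], [1, 0, 0.5, 0.2, 0, 0, 0], [1, 0, 0, 0, 0, 0, 0], [1, 0, 0, 0, 0, 0, 0], [1, 0, 0, 0, 0, 0, 0]]
  ]
}}

```text
t: 16.65
tool_pos: [0.5672, -0.1805, 0.0391]
orientation: [2.061, 1.88, 0.416]
contact_force: [-8.3, 2.4, 11.5]
gripper_width: 0.0093
finger_force: 63.9
```

{"name": "servo_tool", "arguments": {
  "series": [
    [[1, 0, 0.25, -0.5, 0, 0, 0], [1, 0, 0, 0, 0, 0, 0], [1, 0, 0.5, 0.2, 0, 0, 0], [1, 0, 0.5, 0.2, 0, 0, 0], [1, 0, 0.5, 0.2, 0, 0, 0], [1, 0, 0.5, 0.2, 0, 0, 0], [1, 0, 0, 0, 0, 0, 0], [1, 0, 0, 0, 0, 0, 0], [1, 0, 0, 0, 0, 0, 0], [1, 0, 0, 0, 0, 0, 0]]
  ]
}}

```text
t: 17.9
tool_pos: [0.57, -0.1798, 0.0393]
orientation: [2.06, 1.882, 0.418]
contact_force: [-2.3, -0.2, -5.0]
gripper_width: 0.0093
finger_force: 61.1
```

{"name": "servo_tool", "arguments": {
  "series": [
    [[1, 0, 0.5, 0.2, 0, 0, 0], [1, 0, 0.5, 0.2, 0, 0, 0], [1, 0, 0, 0, 0, 0, 0], [1, 0, 0, 0, 0, 0, 0], [1, 0, 0, 0, 0, 0, 0], [1, 0, 0, 0, 0, 0, 0], [1, 0, 0, 0, 0, 0, 0], [1, 0, 0, 0, 0, 0, 0], [1, 0, 0, 0, 0, 0, 0], [1, 0, 0, 0, 0, 0, 0]]
  ]
}}

```text
t: 19.15
tool_pos: [0.57, -0.1798, 0.0392]
orientation: [2.062, 1.882, 0.416]
contact_force: [-9.6, 0.6, 1.4]
gripper_width: 0.0093
finger_force: 62.7
```

It's in contact with the front face at about 10 N. Now I'll bring the lip in.

{"name": "servo_tool", "arguments": {
  "series": [
    [[1, -0.7, -0.4, -0.2, 0, 0, 0], [1, -0.7, 0, 0, 0, 0, 0], [1, -0.7, 0, 0, 0, 0, 0], [1, -0.7, 0, 0, 0, 0, 0], [1, -0.7, 0, 0, 0, 0, 0], [1, -0.5, 0, 0, 0, 0, 0], [1, 0, 0, 0, 0, 0, 0], [1, 0, 0, 0, 0, 0, 0], [1, 0, 0, 0, 0, 0, 0], [1, 0, 0, 0, 0, 0, 0]]
  ]
}}

```text
t: 20.4
tool_pos: [0.5698, -0.1818, 0.0393]
orientation: [2.061, 1.885, 0.422]
contact_force: [-6.6, 6.7, 0.8]
gripper_width: 0.0096
finger_force: 62.4
```

{"name": "servo_tool", "arguments": {
  "series": [
    [[1, -0.5, 0, 0, 0, 0, 0], [1, -0.5, 0, 0, 0, 0, 0], [1, 0, 0, 0, 0, 0, 0], [1, 0, 0, 0, 0, 0, 0], [1, 0, 0, 0, 0, 0, 0], [1, 0, 0, 0, 0, 0, 0], [1, 0, 0, 0, 0, 0, 0], [1, 0, 0, 0, 0, 0, 0], [1, 0, 0, 0, 0, 0, 0], [1, 0, 0, 0, 0, 0, 0]]
  ]
}}

```text
t: 21.65
tool_pos: [0.5697, -0.1827, 0.0393]
orientation: [2.061, 1.885, 0.422]
contact_force: [-6.6, 8.0, 1.2]
gripper_width: 0.0093
finger_force: 62.3
```

{"name": "servo_tool", "arguments": {
  "series": [
    [[1, -0.5, 0, 0, 0, 0, 0], [1, -0.5, 0, 0, 0, 0, 0], [1, -0.5, 0, 0, 0, 0, 0], [1, 0, 0, 0, 0, 0, 0], [1, 0, 0, 0, 0, 0, 0], [1, 0, 0, 0, 0, 0, 0], [1, 0, 0, 0, 0, 0, 0], [1, 0, 0, 0, 0, 0, 0], [1, 0, 0, 0, 0, 0, 0], [1, 0, 0, 0, 0, 0, 0]]
  ]
}}

```text
t: 22.9
tool_pos: [0.5697, -0.1827, 0.0393]
orientation: [2.06, 1.888, 0.425]
contact_force: [-6.9, 13.1, 2.3]
gripper_width: 0.0094
finger_force: 62.5
```

```bash
python3 chk.py c 0; python3 - <<'E'
import cv2
a=cv2.imread('pics/top_c.png')[150:230,300:460];cv2.imwrite('pics/cc.png',cv2.resize(a,(800,400),interpolation=cv2.INTER_CUBIC))
E
```

```text
t 22.9 [ 0.5697 -0.1827  0.0393] [-6.8523 13.0977  2.2903] [1.7634 1.6861 0.7438] [-0.3818  0.2137 -0.7945  0.1454  0.1295  1.304 ]
tool yaw deg -4.927396744896694 y tilt 0.4039350087025704 z axis [ 0.4209 -0.0299 -0.9066]
to home in tray frame mm [ 0.6629 -2.3725 -1.2122]
top rule_inner 0.68 [335.9 178.4] tray frame mm [-7.311  -4.1847  5.    ]
top rule_end 0.63 [428.8 184.7] tray frame mm [   2.2431 -280.8722    5.    ]
top tray 0.94 [336.  179.2] tray frame mm [-8.5216 -4.7999  0.    ]
scene rule_inner 0.69 [335.7 238.5] tray frame mm [ 5.0231 10.5145  5.    ]
scene rule_end 0.87 [259.9 315.8] tray frame mm [   1.9781 -285.8991    5.    ]
scene tray 0.91 [333.2 243.7] tray frame mm [ 8.6318 -4.3723  0.    ]
delta pre (array([ 12.8274, -39.4321, -20.2238]), array([-0.0007, -0.0082,  0.0009]))
```

View pics/cc.png

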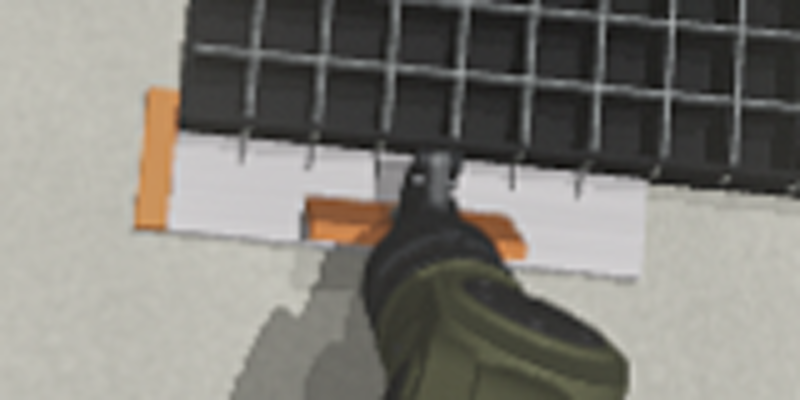

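The lip now touches: force is rising while the position stays put. The compliance has tilted the rule 0.4° though, so I'll ease the side push, seat it flat, and re-press in both directions.

{"name": "servo_tool", "arguments": {
  "series": [
    [[1, 2, 0, 0, 0, 0, 0], [1, 0, -0.4, 0.9, 0, 0, 0], [1, 0, -0.2, 0.45, 0, 0, 0], [1, 0, 0, 0, 0, 0, 0], [1, 0, 0.5, 0.2, 0, 0, 0], [1, 0, 0.5, 0.2, 0, 0, 0], [1, 0, 0, 0, 0, 0, 0], [1, 0, 0, 0, 0, 0, 0], [1, 0, 0, 0, 0, 0, 0], [1, 0, 0, 0, 0, 0, 0]]
  ]
}}

```text
t: 24.55
tool_pos: [0.5697, -0.1827, 0.0391]
orientation: [2.061, 1.884, 0.42]
contact_force: [-25.0, 9.9, 27.2]
gripper_width: 0.0096
finger_force: 67.2
```

```bash
python3 chk.py d 0 | head -4
```

```text
t 24.55 [ 0.5697 -0.1827  0.0391] [-24.9959   9.8746  27.1609] [1.2636 3.0959 0.502 ] [-0.3787  0.2134 -0.7955  0.1438  0.1238  1.3082]
tool yaw deg -5.102337275946812 y tilt 0.20777845239419276 z axis [ 0.4201 -0.0342 -0.9069]
to home in tray frame mm [ 0.6405 -2.3551 -1.0232]
top rule_inner 0.67 [335.1 178.4] tray frame mm [-7.5612 -1.7993  5.    ]
```

{"name": "servo_tool", "arguments": {
  "series": [
    [[1, 0.5, 0, 0, 0, 0, 0], [1, 0.5, -0.4, -0.2, 0, 0, 0], [1, 0, -0.3, -0.4, 0, 0, 0], [1, 0, 0.2, -0.4, 0, 0, 0], [1, 0, 0, 0, 0, 0, 0], [1, 0, 0, 0, 0, 0, 0], [1, 0, 0, 0, 0, 0, 0], [1, 0, 0, 0, 0, 0, 0], [1, 0, 0, 0, 0, 0, 0], [1, 0, 0, 0, 0, 0, 0]]
  ]
}}

```text
t: 26.2
tool_pos: [0.5697, -0.1827, 0.0391]
orientation: [2.061, 1.883, 0.418]
contact_force: [-13.8, 3.8, 9.4]
gripper_width: 0.0089
finger_force: 64.0
```

```bash
python3 chk.py e 0 | head -3
```

```text
t 26.2 [ 0.5697 -0.1827  0.0391] [-13.7898   3.8086   9.3544] [0.4696 2.3278 0.2291] [-0.3774  0.2128 -0.7964  0.1424  0.1215  1.3096]
tool yaw deg -5.1549620334613415 y tilt 0.10706861863430148 z axis [ 0.4202 -0.0362 -0.9067]
to home in tray frame mm [ 0.6701 -2.3559 -1.0532]
```

{"name": "servo_tool", "arguments": {
  "series": [
    [[0.2, 0, 0, 0, 0, 0, 0], [0.2, 0, 0, 0, 0, 0, 0], [0.2, 0, 0, 0, 0, 0, 0], [0.2, 0, 0, 0, 0, 0, 0], [0.2, 0, 0, 0, 0, 0, 0], [0.2, 0, 0, 0, 0, 0, 0], [0.2, 0, 0, 0, 0, 0, 0], [0.2, 0, 0, 0, 0, 0, 0], [0.2, 0, 0, 0, 0, 0, 0], [0.2, 0, 0, 0, 0, 0, 0]]
  ]
}}

```text
t: 27.85
tool_pos: [0.5711, -0.1836, 0.0391]
orientation: [2.06, 1.881, 0.418]
contact_force: [0.1, -0.1, 0.3]
gripper_width: 0.0342
finger_force: 0.0
```

{"name": "servo_tool", "arguments": {
  "series": [
    [[0.2, 0, 0, -8, 0, 0, 0], [0.2, 0, 0, -12, 0, 0, 0], [0.2, 0, 0, -16, 0, 0, 0], [0.2, 0, 0, -20, 0, 0, 0], [0.2, 0, 0, -20, 0, 0, 0], [0.2, 0, 0, -20, 0, 0, 0], [0.2, 0, 0, -20, 0, 0, 0], [0.2, 0, 0, -14, 0, 0, 0], [0.2, 0, 0, 0, 0, 0, 0], [0.2, 0, 0, 0, 0, 0, 0]]
  ]
}}

```text
t: 29.1
tool_pos: [0.5161, -0.1787, 0.1566]
orientation: [2.06, 1.881, 0.418]
contact_force: [-0.3, -0.6, 0.4]
gripper_width: 0.0341
finger_force: 0.0
```

```bash
python3 chk.py f 0; python3 - <<'E'
from plan import *
s=arm.state();f=arm.grab_frame('wrist')
a=cv2.imread('pics/top_f.png')[155:215,310:450]
cv2.imwrite('pics/ff.png',np.vstack([cv2.resize(a,(560,240),interpolation=cv2.INTER_CUBIC),cv2.resize(f['pixels'],(560,350))]))
C=np.array([.6305,-.050,0]);yaw=np.radians(-5.17);T=Rn.from_euler('z',yaw)
for n,z in dict(rule_inner=.005,rule_end=.005,tray=0).items():
    for o in arm.landmark_of('wrist',n)[:1]: print(n,o['score'],o['centre'],T.inv().apply(at_z(f,o['centre'],z,s)-C)*1000)
E
```

```text
t 29.1 [ 0.5161 -0.1787  0.1566] [-0.3354 -0.5957  0.3638] [0.0218 0.4045 0.0074] [-0.4155 -0.0534 -0.7543  0.4535  0.1361  1.2747]
tool yaw deg -5.1835886129163695 y tilt 0.03572203578835631 z axis [ 0.4213 -0.0377 -0.9061]
to home in tray frame mm [  54.3474   -1.5493 -118.5682]
top rule_inner 0.97 [332.2 177. ] tray frame mm [-4.1743  7.2814  5.    ]
top rule_end 0.84 [428.  187.1] tray frame mm [  -5.3062 -278.9617    5.    ]
top tray 0.64 [337.5 176.5] tray frame mm [ 0.2641 -8.4708  0.    ]
scene rule_inner 0.75 [334.4 240.3] tray frame mm [5.9195 3.8324 5.    ]
scene rule_end 0.57 [259.7 312.8] tray frame mm [  -3.9622 -280.5974    5.    ]
scene tray 0.92 [333.1 245.1] tray frame mm [11.2222 -7.8783  0.    ]
delta pre (array([ 13.3809, -40.4239, 108.6792]), array([ 0.0005, -0.0005, -0.0005]))
rule_inner 0.9 [345.7, 31.3] [-3.869   0.5661  5.    ]
rule_end 0.81 [344.8, 293.9] [   3.1393 -277.6098    5.    ]
tray 0.55 [347.1, 31.1] [0.446  1.9507 0.    ]
```

View pics/ff.png

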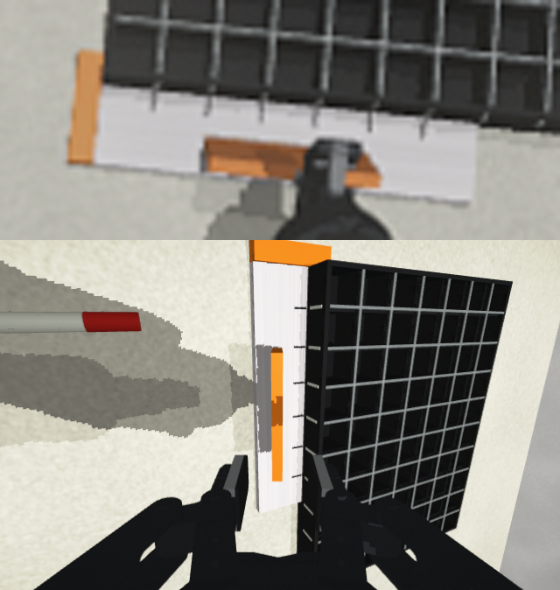

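The rule looks seated: the bar is along the front face and its ticks line up with the tray's. I'll zoom in on the corner and the far end to check for gaps.

```bash
python3 - <<'E'
from plan import *
f=arm.grab_frame('wrist');p=f['pixels']
a=cv2.resize(p[0:60,270:410],(700,300),interpolation=cv2.INTER_CUBIC);b=cv2.resize(p[260:320,270:410],(700,300),interpolation=cv2.INTER_CUBIC)
o=np.vstack([a,b]);o=np.clip(255*(o/255.)**.5,0,255).astype(np.uint8);cv2.imwrite('pics/z.png',o)
E
```

```text
(no output)
```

View pics/z.png

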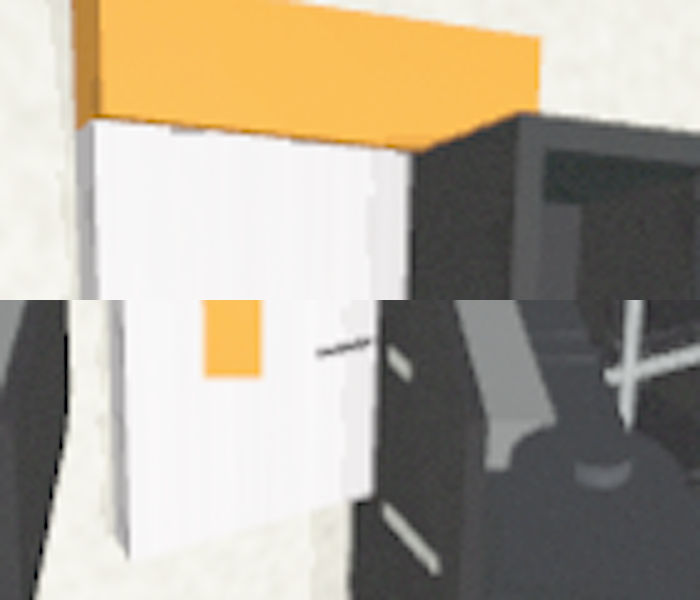

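The bar is flush at both ends. The lip's contact face is hidden from here, so I'll move the wrist camera left to see it.

{"name": "servo_tool", "arguments": {
  "series": [
    [[0.2, 10, 4, -9, 0, 0, 0], [0.2, 20, 4, -9, 0, 0, 0], [0.2, 25, 0, 0, 0, 0, 0], [0.2, 25, 0, 0, 0, 0, 0], [0.2, 25, 0, 0, 0, 0, 0], [0.2, 25, 0, 0, 0, 0, 0], [0.2, 20, 0, 0, 0, 0, 0], [0.2, 10, 0, 0, 0, 0, 0], [0.2, 0, 0, 0, 0, 0, 0], [0.2, 0, 0, 0, 0, 0, 0]]
  ]
}}

```text
t: 31.0
tool_pos: [0.5303, -0.0197, 0.1768]
orientation: [2.06, 1.881, 0.418]
contact_force: [0.5, -0.1, -0.8]
gripper_width: 0.0342
finger_force: 0.0
```

```bash
python3 - <<'E'
from plan import *
s=arm.state();f=arm.grab_frame('wrist');p=f['pixels']
C=np.array([.6305,-.050,0]);R,c=ext(f,s);q=(C+[0,0,.014]-c)@R;u=q[:2]/q[2]*[f['fx'],f['fy']]+[f['cx'],f['cy']];print(s['tool_pos'],c,u)
u,v=[int(x) for x in u];u0=max(u-50,0);v0=max(v-40,0)
a=cv2.resize(p[v0:v0+80,u0:u0+100],(750,600),interpolation=cv2.INTER_CUBIC);cv2.imwrite('pics/z2.png',np.clip(255*(a/255.)**.5,0,255).astype(np.uint8))
E
```

```text
[ 0.5303 -0.0197  0.1768] [0.4766 0.0626 0.3069] [339.9356 195.8196]
```

View pics/z2.png

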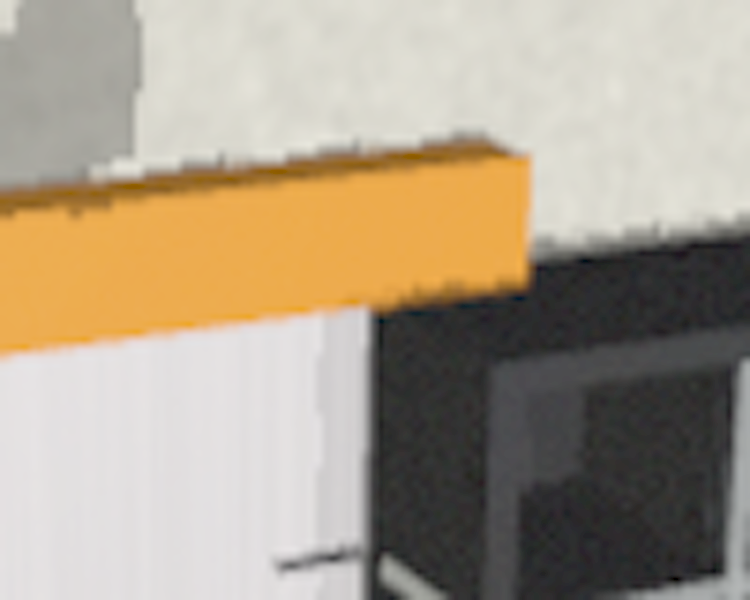

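From here the lip would hide a gap of up to about 5 mm. I'll put the camera directly over that edge.

{"name": "servo_tool", "arguments": {
  "series": [
    [[0.2, -8, 0, 0, 0, 0, 0], [0.2, -15, 0, 0, 0, 0, 0], [0.2, -20, 0, 0, 0, 0, 0], [0.2, -20, 0, 0, 0, 0, 0], [0.2, -20, 0, 0, 0, 0, 0], [0.2, -15, 0, 0, 0, 0, 0], [0.2, -7, 0, 0, 0, 0, 0], [0.2, 0, 0, 0, 0, 0, 0], [0.2, 0, 0, 0, 0, 0, 0], [0.2, 0, 0, 0, 0, 0, 0]]
  ]
}}

```text
t: 32.3
tool_pos: [0.5209, -0.1234, 0.1766]
orientation: [2.059, 1.882, 0.419]
contact_force: [-0.2, -0.3, -0.7]
gripper_width: 0.0341
finger_force: 0.0
```

```bash
python3 - <<'E'
from plan import *
s=arm.state();f=arm.grab_frame('wrist');p=f['pixels']
C=np.array([.6305,-.050,0]);R,c=ext(f,s);q=(C+[0,0,.014]-c)@R;u=q[:2]/q[2]*[f['fx'],f['fy']]+[f['cx'],f['cy']];print(s['tool_pos'],c,u)
u,v=[int(x) for x in u];u0=max(u-30,0);v0=max(v-24,0)
a=cv2.resize(p[v0:v0+48,u0:u0+60],(750,600),interpolation=cv2.INTER_NEAREST);cv2.imwrite('pics/z3.png',np.clip(255*(a/255.)**.5,0,255).astype(np.uint8))
E
```

```text
[ 0.5209 -0.1234  0.1766] [ 0.4671 -0.0412  0.3067] [342.2266  96.2675]
```

View pics/z3.png

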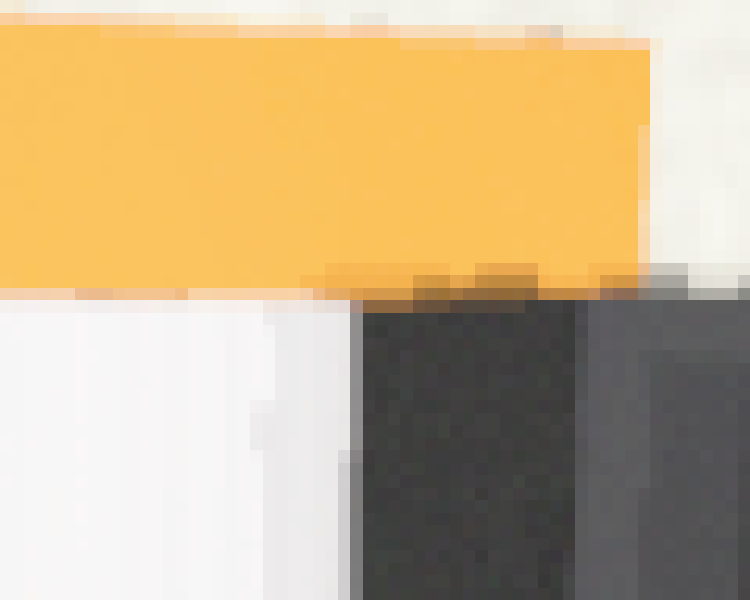

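From directly above, the lip's inner edge meets the tray side and the bar meets the front face, with no table showing between them. I'm handing in.

```bash
python3 -c "
from station import arm
print(arm.job_done())"
```

```text
the job is handed in; nothing more can be done
None
```

The rule lies flat and flush along the tray's front edge, its lip tight against the left side with no gap visible from above; I let go, moved the arm clear, and handed the job in at about 32 s (no verdict came back).

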